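# Set up a spindle on a matched pair of V-blocks

### The arm

A 6-joint arm with a two-finger parallel gripper is mounted at the origin on a cart in front of the work surface, level with it; the furniture and walls round the work are solid. World frame = base frame: x ahead of the robot, y to its left, z up, the work surface at z = 0. Lengths are in mm, angles in rad, forces in N, time in s.
With the tool pointing down it reaches from about 300 to 775 mm from the base axis. Payload 14.6 kg.
Tool frame: the origin (TCP) lies midway between the tips of the shut fingers; the grasp point (between the pads) lies 19 mm behind it; y points along the fingers, z is the direction in which the jaws open and shut, and the axes are right-handed (so a half turn about y gives the same grasp; the last joint's range is limited). The gripper opens to 94 mm and grips with 3 to 60 N. Pads are 16 mm wide; open, the fingers measure 119 mm over their backs; the gripper's body (75 mm by 177 mm) begins 78 mm behind the grasp point.
Start: joints at [-1.243, 0.3, 1.521, -0, 1.321, -0.067], TCP at [211.535, -507.683, 205.446] pointing down, gripper open.
Joint ranges: [-3.03, 3.03], [-0.79, 2.21], [0.23, 2.52], [-1.04, 4.18], [0, 3.07], [-2.55, 2.55]. Speed limits (rad/s): [2.22, 2.22, 2.57, 3.14, 3.14, 3.14].

### API

Orientations are given as [roll, pitch, yaw] about the fixed x, y, z axes, in that order (R = Rz(yaw) Ry(pitch) Rx(roll)).
In Python, from cell import manip gives the robot as it stands.
- The arm moves only by the tool play_rows, never from a script. Its argument "series" is a list of rows, each a list of 3 entries, a list of its own where there are three numbers: the shift along the tool's x, y, z in m, then the turn about the tool's y in rad, then the closure, from 0 (fully open) to 1 (shut). In form: [[[dx, dy, dz], twist, grip], ...]. A call has 1 to 20 rows; each row is the pose to reach, as a shift and turn from the pose measured when the call began, along the tool's axes at that moment; what a row does not reach only later rows make up. A row lasts 1/10 s, in which the tool goes at most 50 mm and 8.59 degrees, less where a joint would pass 70% of its speed; a pose out of reach is approached as far as the arm can. A call with a gripper value outside its range is refused whole. The fingers move at their own pace and stop on an object; "squeeze" is the grip in N (left out, the last holds). Time passes only in rows, so rows that repeat a pose let the fingers close. It gives the time, the measured TCP pose, the force and the opening at its end, in the units of the state.
- manip.read_state(): the state, without advancing time (a new reading comes with each control period).
- manip.camera(name): name is "side" or "top" or "wrist"; returns the picture (480x640x3 uint8, red, green, blue); there is no depth.
- manip.camera_params(name): a dict with "K" (3x3 intrinsics, pixels), "rvec" (rotation vector, rad) and "tvec" (3), from world to camera coordinates, as OpenCV has them. Camera axes: x right, y down, z forward; pixel columns grow to the right and rows downward; lengths in mm; the calibration is good to about 2 mm. A picture is of the moment at which its call begins: read the wrist's pose just before it. camera_params takes no time and is no camera call; for the wrist camera it gives the pose at the moment of the call.
- manip.sign_off(): hands the job in, once; it reports no verdict.
The state is a dict: "clock": time; "joints": joint angles; "qd": joint speeds; "effort": joint torques, N m; "eef_pos": TCP position; "eef_rot": TCP orientation; "wrist_force": force on the tool from outside, world axes, zero at the start; "moment": the same for the moment, N m; "finger_gap": finger opening in mm.
Only numpy, scipy, OpenCV 4.12 (cv2) and the standard library are available. Lean on these libraries where they do the work, as an engineer would, in place of code of your own. Each camera call takes 0.05 s, during which the arm holds its last target. There are 200 camera calls.

### The job

Turn the rotary table until the line on its rim, opposite the bolted V-block, meets the fixed zero pointer. Of the loose V-blocks on the bench, stand the one that is the same size as the bolted one at the mirror position on the other side of the plate, their vees in line; take the spindle off the sloping rack and lay it gently and level in both vees, its thick middle between the blocks. Leave the other two V-blocks and everything else where they are.

Things in the scene. Friction and masses are not known exactly. Their poses are not given: they have to be found in the camera images.
- table_plate (a joint): Angle of the rotary table's round plate (180 mm across) about its upright axis, rad, growing counter-clockwise seen from above; 0 when the line on its rim meets the pointer on the base. It turns freely by hand (stops at -2 and 2), with a friction of about 0.2 N m, and stays where it is left. It starts clockwise of zero, by 0.4 to 1.1 rad.
- plate_centre (a point): Centre of the plate's top surface, 46 mm above the bench. Its axes turn with the plate: x runs along the dark slot, from the mate's place through the centre to the bolted V-block; z up. The line on the rim is at -x. The pointer stands on the fixed base 95 mm from the centre, roughly toward the robot.
- turning_knob (a point): Black upright turning knob on the plate, 15 mm in diameter; it rises 45 mm from the plate's top at 76 mm from the centre, on the -y side. The point is on its axis, 27 mm above the plate's top.
- bolted_block (a point): Dark steel V-block bolted to the plate, 50 mm from the centre on the +x side: 70 mm wide, 30 mm thick, 56 mm high, vee 22 mm deep, in line with the plate's x. The point is its centre, half-way up. It does not come off.
- mate_place (a point): Point on the plate's top surface, 50 mm from the centre on the -x side, on the slot: the mirror image of the bolted block, where the middle of its mate's underside belongs. Axes as the plate's.
- block_mid_centre (a point): Dark steel V-block, 70 mm wide across its vee, 30 mm thick along its vee, 56 mm high, standing upright; a 90-degree vee, 22 mm deep and 44 mm wide at the top, is cut in its top edge. The point is its centre, half-way up (28 mm above its underside); x runs along the vee, y across it, z up. About 0.45 kg.
- block_low_centre (a point): Dark steel V-block, 70 mm wide across its vee, 30 mm thick along its vee, 42 mm high, standing upright; a 90-degree vee, 22 mm deep and 44 mm wide at the top, is cut in its top edge. The point is its centre, half-way up (21 mm above its underside); x runs along the vee, y across it, z up. About 0.35 kg.
- block_tall_centre (a point): Dark steel V-block, 70 mm wide across its vee, 30 mm thick along its vee, 70 mm high, standing upright; a 90-degree vee, 22 mm deep and 44 mm wide at the top, is cut in its top edge. The point is its centre, half-way up (35 mm above its underside); x runs along the vee, y across it, z up. About 0.55 kg.
- spindle_centre (a point): Bright steel spindle, 170 mm long, alike at both ends: middle 36 mm thick and 52 mm long, journals 28 mm thick and 44 mm long, ends 17 mm. The point is its centre, on its axis, x along it. It lies on the rack with +x uphill, 32 deg above level, centre 95 mm above the bench, middle free above and beside. Seated in two 56 mm blocks on the plate its axis is 53.8 mm above the plate's top. 0.6 kg.
- rotary_table: The rotary table's fixed cast base, 168 mm across with two bolted-down lugs; it carries the plate and the zero pointer. Origin on the bench under the plate's centre; the pointer is at -x, so this x is the plate's x at zero.
- drain_rack: Fixed sloping rack: steel drip tray 200 x 90 mm, white vee rests on an aluminium slope of 32 degrees that rises along its +x, stop plate at the low end. Origin on the bench under the spindle's centre.
- hex_key: Black hex key lying flat, 76 mm long; bystander.
- marker: White marker pen lying flat, 126 mm long; bystander.
- tray_bush_2: Steel bush, 22 mm across, 17 mm high; bystander.
- nut_m16: Steel nut, 28 mm across, 13 mm high; bystander.
- bearing: Ball bearing lying flat, 37 mm across, 12 mm high; bystander.
- flux_tin: Round tin with a yellow lid, 58 mm across, 27 mm high; bystander.
- bolt_1: Bolt standing on its head, 18 mm across, 42 mm high; bystander.

How it is judged (in metres and radians):
At the end, for the whole second after the job is handed in: Plate within 0.06 rad of zero. 56 mm block upright on it: within 12 mm of its place, 5 mm sideways of the slot, 0.12 rad. Spindle at rest in both vees: level within 2 deg, axis 51-56.5 mm over the plate, within 11 mm lengthwise of its centre, 5 mm sideways, 0.08 rad of the slot. All let go (value of joint table_plate between -0.06 and 0.06 rad and horizontal distance between block_mid_centre and mate_place below 0.012 m and y of block_mid_centre in the frame of plate_centre between -0.005 and 0.005 m and angle between the x axis of block_mid_centre and the x axis of plate_centre, either way round below 0.12 rad and angle between block_mid_centre's own z axis and vertical below 0.05 rad and z of block_mid_centre in the frame of plate_centre between 0.025 and 0.031 m and z of spindle_centre in the frame of plate_centre between 0.051 and 0.0565 m and x of spindle_centre in the frame of plate_centre between -0.011 and 0.011 m and y of spindle_centre in the frame of plate_centre between -0.005 and 0.005 m and angle between spindle_centre's own x axis and vertical between 1.5358 and 1.6058 rad and angle between the x axis of spindle_centre and the x axis of plate_centre, either way round below 0.08 rad and linear speed of spindle below 0.02 m/s); the robot touches nothing.
It fails at once if the spindle is let fall into the vees: faster than 0.45 m/s (a fall of about 10 mm) within 15 mm above its seat (horizontal distance between spindle_centre and plate_centre below 0.03 m and z of spindle_centre in the frame of plate_centre below 0.069 m and linear speed of spindle above 0.45 m/s).
It fails at once if one of the two V-blocks that do not match is moved by more than 30 mm (distance of any of block_low_centre, block_tall_centre from where it was at the start of the episode above 0.03 m).
It fails at once if one of the small things lying about is moved by more than 40 mm (distance of any of hex_key, marker, tray_bush_2, nut_m16, bearing, flux_tin, bolt_1 from where it was at the start of the episode above 0.04 m).
It also fails if it takes over 67 s, if anything falls off the work surface, if the arm or the gripper's body presses on something with over 40 N, if the wrist force passes 120 N, or if a joint passes its speed limit or range.

## Working session

There is one attempt and no reset: what is moved stays moved. The work goes in short steps, Python scripts to look and compute and a tool call to move; the robot and the scene stay as the last step left them, time stands still between calls to the robot, and variables do not carry over. Pictures are saved under pics/ and viewed, about 8 in all and at most 12, crops included, and the job is handed in when it is done.

Besides the shell and the picture viewer there is one more tool, called by a JSON object that holds its "name" and its "arguments", one argument or row to a line. play_rows: Moves the arm, as the interface text tells. Its arguments: {"type":"object","properties":{"series":{"type":"array","items":{"type":"array"}},"squeeze":{"type":"number"}},"required":["series"]}

```bash
ls; mkdir -p pics; python3 - <<'E'
from cell import manip
import cv2
s=manip.read_state(); print(s)
for n in("top","side"):
    im=manip.camera(n); cv2.imwrite(f"pics/{n}0.png",im[:,:,::-1]); print(manip.camera_params(n))
print(manip.camera_params("wrist"))
E
```

```text
pics
{'clock': 0.0, 'joints': array([-1.24259349e+00,  3.00469711e-01,  1.52156862e+00, -3.35324027e-05,
        1.32073601e+00, -6.66066575e-02]), 'qd': array([ 2.41159353e-04,  4.91488290e-05, -1.81335164e-04,  9.15545374e-04,
        1.27821670e-03, -1.56007301e-05]), 'effort': array([-5.79673051e-04, -5.31805480e+01, -3.52734554e+01,  7.07484456e-02,
        2.43933289e-02, -8.38829601e-05]), 'eef_pos': array([ 211.44691945, -507.43987903,  204.89237516]), 'eef_rot': array([-1.57197756e+00,  4.62427061e-05, -2.74677487e+00]), 'wrist_force': array([-0.38264711, -0.42180566, -0.09120838]), 'moment': array([-0.02335092,  0.00868328,  0.00012297]), 'finger_gap': 93.89501940661589}
{'K': array([[461.8854185 ,   0.        , 320.50370462],
       [  0.        , 461.8854185 , 238.89015924],
       [  0.        ,   0.        ,   1.        ]]), 'rvec': array([ 2.128166  , -2.15016489,  0.14023855]), 'tvec': array([-137.34088584,  559.16966919,  959.96789126])}
{'K': array([[532.33150777,   0.        , 319.58157192],
       [  0.        , 532.33150777, 239.20339179],
       [  0.        ,   0.        ,   1.        ]]), 'rvec': array([ 0.78524738, -2.62944888,  0.9975408 ]), 'tvec': array([360.0492547 , 360.3286577 , 745.27632873])}
{'K': array([[367.36197022,   0.        , 321.27532619],
       [  0.        , 367.36197022, 232.69157793],
       [  0.        ,   0.        ,   1.        ]]), 'rvec': array([-2.444346  ,  1.62996469,  0.19658378]), 'tvec': array([-549.27449828,  -24.14331384,  391.03781081])}
```

View pics/top0.png

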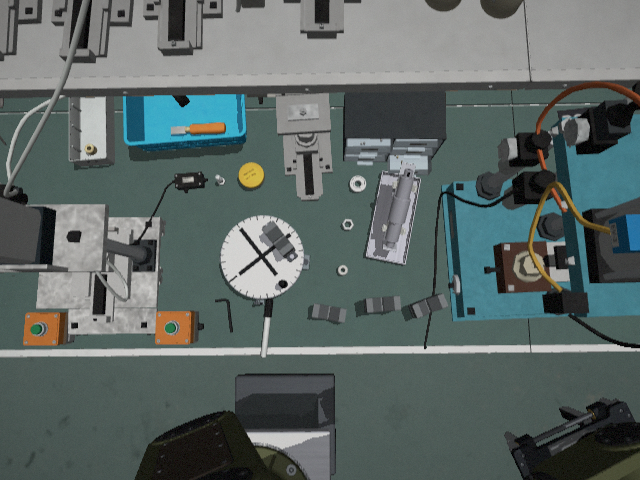

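View pics/side0.png

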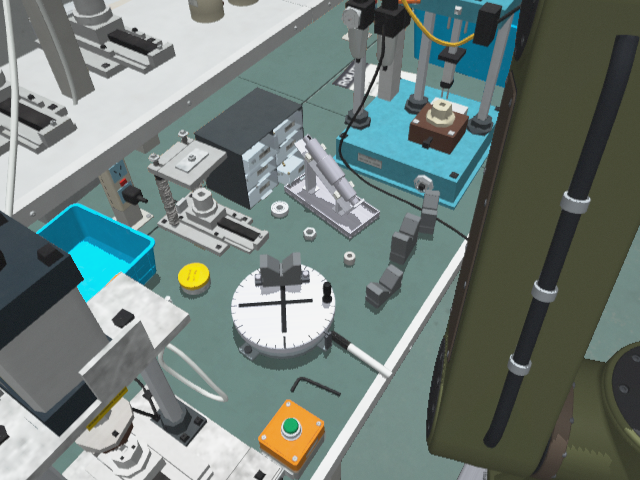

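Top: plate at about (262,257), bolted block (279,241), knob (282,284), loose blocks (327,312), (378,305), (425,305), spindle (399,212). Side: the same, heights visible. I'll zoom.

```bash
cat > h.py <<'E'
import numpy as np, cv2
from cell import manip
from scipy.spatial.transform import Rotation as Ro
def cam(n):
    p=manip.camera_params(n); return np.array(p["K"]),Ro.from_rotvec(p["rvec"]).as_matrix(),np.array(p["tvec"])
def proj(n,P,c=None):
    K,R,t=c or cam(n); q=(np.atleast_2d(P)@R.T+t)@K.T; return q[:,:2]/q[:,2:]
def back(n,uv,z,c=None):
    K,R,t=c or cam(n); uv=np.atleast_2d(uv).astype(float); d=np.c_[uv,np.ones(len(uv))]@np.linalg.inv(K).T@R; o=-R.T@t
    return o+d*((z-o[2])/d[:,2])[:,None]
def tri(uvs):
    A=[];b=[]
    for n,uv in uvs:
        K,R,t=cam(n); d=R.T@np.linalg.inv(K)@[*uv,1]; d/=np.linalg.norm(d); M=np.eye(3)-np.outer(d,d); A.append(M); b.append(M@(-R.T@t))
    return np.linalg.lstsq(np.vstack(A),np.hstack(b),rcond=None)[0]
E
python3 - <<'E'
from h import *
im=cv2.imread("pics/top0.png"); a=cv2.resize(im[205:330,210:450],None,fx=3.3,fy=3.3,interpolation=cv2.INTER_CUBIC)
cv2.imwrite("pics/c0.png",a)
im=cv2.imread("pics/side0.png"); b=cv2.resize(im[130:370,220:450],None,fx=2.5,fy=2.5,interpolation=cv2.INTER_CUBIC); cv2.imwrite("pics/c1.png",b)
print(a.shape,b.shape)
for n,u,z in(("plate",(262,257),46),("b1",(327,312),50),("b2",(378,305),50),("b3",(425,305),50),("knob",(282,284),91),("bolt",(279,241),102),("sp",(399,212),95)): print(n,back("top",u,z))
E
```

```text
(412, 792, 3) (600, 575, 3)
plate [[519.02043504 -17.47743389  46.        ]]
b1 [[ 401.43972681 -155.40415197   50.        ]]
b2 [[ 414.9549307  -262.33110915   50.        ]]
b3 [[ 414.05031265 -360.40806499   50.        ]]
knob [[458.75326201 -64.95609378  91.        ]]
bolt [[545.22588152 -59.68445129 102.        ]]
sp [[ 603.6305073  -305.70333398   95.        ]]
```

View pics/c0.png

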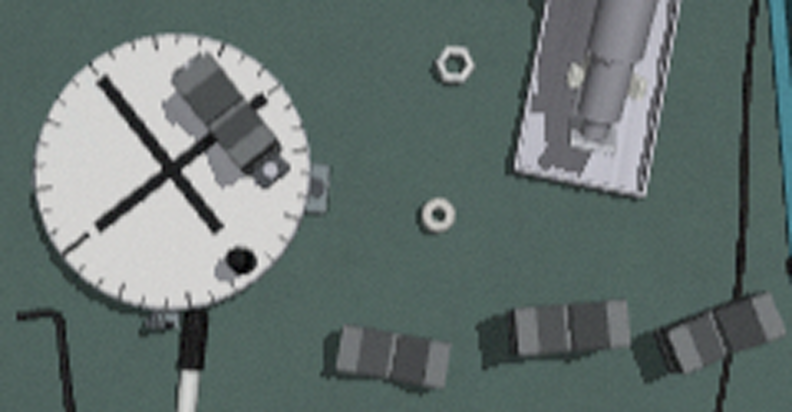

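View pics/c1.png

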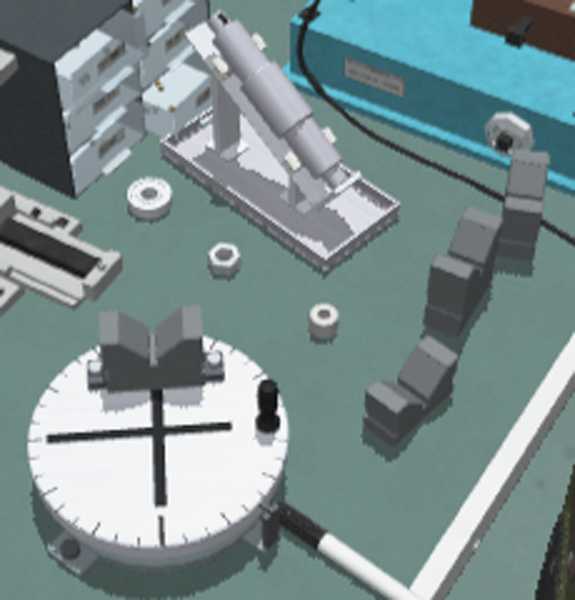

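c0: slot cross centre near (172,170), rim line (75,243), pointer (155,322), knob (240,260). c1: left block is low; of the other two, the middle one looks taller. I'll check by fitting outline models to both views.

```bash
cat >> h.py <<'E'
def block(x,y,a,h,z0=0):
    c,s=np.cos(a),np.sin(a); R=np.array([[c,-s],[s,c]])
    yz=[(-35,0),(35,0),(35,h),(22,h),(0,h-22),(-22,h),(-35,h)]
    P=[[*(R@[X,Y]+[x,y]),z+z0] for X in(-15,15) for Y,z in yz]; return np.array(P)
E
python3 - <<'E'
from h import *
from scipy.optimize import minimize
C=lambda p:np.array(p)/3.3+[210,205]
for n,p,z in(("ctr",(172,170),46),("x+",(265,98),46),("x-",(98,230),46),("y+",(100,80),46),("y-",(218,230),46),("line",(75,243),46),("ptr",(155,322),46),("knob",(241,259),91)): print(n,back("top",C(p),z).round(1))
# masks: dark grey blocks -> silhouette fit on both views
ims={n:cv2.imread(f"pics/{n}0.png") for n in("top","side")}
def hull(n,P,cs):
    m=np.zeros((480,640),np.uint8); 
    p=proj(n,P,cs[n])
    for q in(P,): cv2.fillConvexPoly(m,cv2.convexHull(p.astype(np.float32)).astype(np.int32),255)
    return m
cs={n:cam(n) for n in ims}
# foreground: differs from bench colour (greenish): g-r
fg={}
for n,im in ims.items():
    b,g,r=[im[:,:,i].astype(int) for i in range(3)]; fg[n]=((g-r)<9)
def cost(v,h,ox):
    P=block(*v,h); t=0
    for n in ims:
        p=(proj(n,P,cs[n])); m=np.zeros((480,640),np.uint8)
        c=v[:2]; 
        # two convex arms + base
        for idx in([0,4,6],[1,2,3,4],[0,5,6,4],[0,1,4]):
            ii=idx+[k+7 for k in idx]; cv2.fillConvexPoly(m,np.round(cv2.convexHull(p[ii].astype(np.float32))*16).astype(np.int32),255,shift=4)
        u,w=proj(n,[[ox[0],ox[1],35]],cs[n])[0].astype(int); sl=np.s_[w-30:w+30,u-28:u+28]
        t+=((m[sl]>0)^fg[n][sl]).sum()
    return t
for nm,x,y,a in(("b1",401,-155,.1),("b2",415,-262,-.1),("b3",414,-360,-.4)):
  for h in(42,56,70):
    best=min((minimize(cost,[x+dx,y+dy,a2],args=(h,(x,y)),method="Nelder-Mead",options=dict(initial_simplex=[[x+dx,y+dy,a2],[x+dx+8,y+dy,a2],[x+dx,y+dy+8,a2],[x+dx,y+dy,a2+.2]])) for dx in(-8,0,8) for dy in(-5,5) for a2 in(a,-a)),key=lambda r:r.fun)
    print(nm,h,best.x.round(2),best.fun)
cv2.imwrite("pics/fg.png",np.hstack([fg[n][130:370,220:450]*255 for n in fg]))
E
```

```text
ctr [[520.1 -17.7  46. ]]
x+ [[566.7 -78.2  46. ]]
x- [[481.6  29.8  46. ]]
y+ [[579.9  30.1  46. ]]
y- [[480.8 -47.8  46. ]]
line [[473.4  44.6  46. ]]
ptr [[422.4  -7.7  46. ]]
knob [[459.8 -67.   91. ]]
b1 42 [ 3.9904e+02 -1.5941e+02 -1.5000e-01] 372.0
b1 56 [ 3.9866e+02 -1.6010e+02 -1.1000e-01] 539.0
b1 70 [ 3.9878e+02 -1.6262e+02 -1.1000e-01] 582.0
b2 42 [ 4.1721e+02 -2.7337e+02  1.0000e-01] 584.0
b2 56 [ 4.1650e+02 -2.7331e+02  8.0000e-02] 492.0
b2 70 [ 4.1568e+02 -2.7218e+02  8.0000e-02] 479.0
b3 42 [ 4.1272e+02 -3.7058e+02  3.3000e-01] 1016.0
b3 56 [ 4.1178e+02 -3.6867e+02  3.3000e-01] 1012.0
b3 70 [ 4.1334e+02 -3.6965e+02  3.4000e-01] 1068.0[ WARN:0@8.580] global loadsave.cpp:1063 imwrite_ Unsupported depth image for selected encoder is fallbacked to CV_8U.
```

```bash
python3 - <<'E'
from h import *
im=cv2.imread("pics/side0.png"); s=4; o=np.array([350,170]); a=cv2.resize(im[170:320,350:450],None,fx=s,fy=s,interpolation=cv2.INTER_CUBIC); outs=[]
for hs in((42,70,56),(42,56,70)):
  b=a.copy()
  for (x,y,t),h in zip(((399,-157.5,-.15),(415.7,-268.5,.08),(412,-367,.33)),hs):
    p=((proj("side",block(x,y,t,h))-o+.5)*s).astype(np.int32)
    cv2.polylines(b,[p[:7],p[7:]],True,(0,255,0),1)
  outs.append(b)
cv2.imwrite("pics/ov.png",np.hstack(outs))
E
```

```text
(no output)
```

View pics/ov.png

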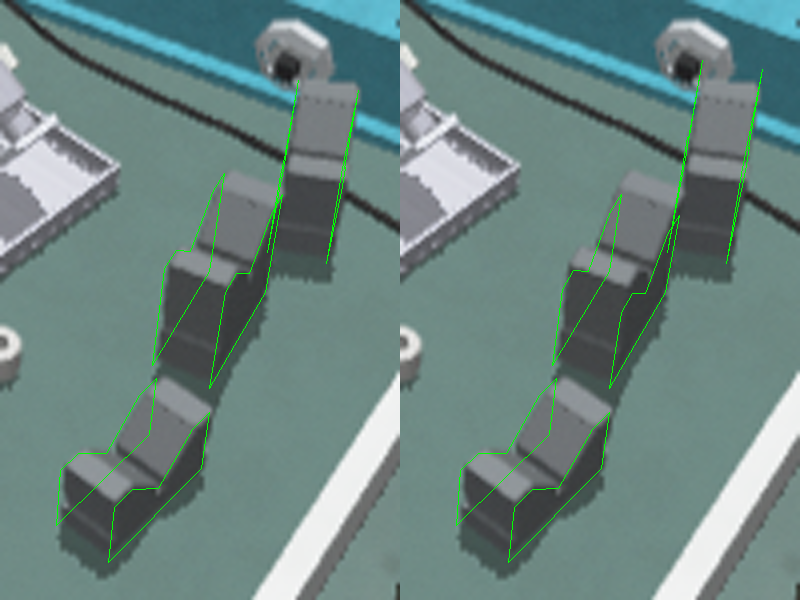

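Left overlay (heights 42/70/56) fits both blocks, so the mate is the rightmost block, at about (412,-367), yaw 0.33. First the knob.

```bash
cat >> h.py <<'E'
def goto(pts,s=None):
    """pts: (x,y,z,yaw) TCP -> tool shift (m), twist"""
    s=s or manip.read_state(); R=Ro.from_euler("xyz",s["eef_rot"]).as_matrix(); yaw=s["eef_rot"][2]
    print("t",round(s["clock"],2),"pos",s["eef_pos"].round(1),"yaw",yaw.round(3),"F",s["wrist_force"].round(1),"gap",round(s["finger_gap"],1))
    for x,y,z,w in pts:
        d=R.T@(np.array([x,y,z])-s["eef_pos"])/1000; print((d).round(4).tolist(), round(-(((w-yaw)+np.pi)%(2*np.pi)-np.pi),3))
E
python3 - <<'E'
from h import *
goto([(460,-65.5,150,-2.485)])
E
```

```text
t 0.1 pos [ 211.5 -507.5  205. ] yaw -2.747 F [-0.1 -0.4 -0.5] gap 94.2
[-0.3994, 0.0553, -0.3124] -0.262
```

{"name": "play_rows", "arguments": {
  "series": [
    [[-0.4,0.055,-0.312],-0.262,0.5],
    [[-0.4,0.055,-0.312],-0.262,0.5],
    [[-0.4,0.055,-0.312],-0.262,0.5],
    [[-0.4,0.055,-0.312],-0.262,0.5],
    [[-0.4,0.055,-0.312],-0.262,0.5],
    [[-0.4,0.055,-0.312],-0.262,0.5],
    [[-0.4,0.055,-0.312],-0.262,0.5],
    [[-0.4,0.055,-0.312],-0.262,0.5],
    [[-0.4,0.055,-0.312],-0.262,0.5],
    [[-0.4,0.055,-0.312],-0.262,0.5],
    [[-0.4,0.055,-0.312],-0.262,0.5],
    [[-0.4,0.055,-0.312],-0.262,0.5],
    [[-0.4,0.055,-0.312],-0.262,0.5],
    [[-0.4,0.055,-0.312],-0.262,0.5]
  ],
  "squeeze": 15
}}

```text
clock: 1.5
eef_pos: [460.3, -66.8, 150.5]
eef_rot: [-1.572, 0.0, -2.486]
wrist_force: [0.2, -0.9, -0.5]
finger_gap: 46.8
```

```bash
python3 - <<'E'
from h import *
im=manip.camera("wrist"); c=cam("wrist")
goto([(460,-65.5,54,-2.485)])
cv2.imwrite("pics/w1.png",im[:,:,::-1])
print(proj("wrist",[[520,-18,46],[460,-65.5,91],[460,-65.5,46],[422,-8,46]],c).round(0))
E
```

```text
t 1.55 pos [460.3 -66.8 150.5] yaw -2.487 F [0.5 0.5 0.2] gap 47.2
[-0.0005, 0.0965, -0.0011] -0.002
[[318. 132.]
 [320. 247.]
 [320. 231.]
 [233. 225.]]
```

View pics/w1.png

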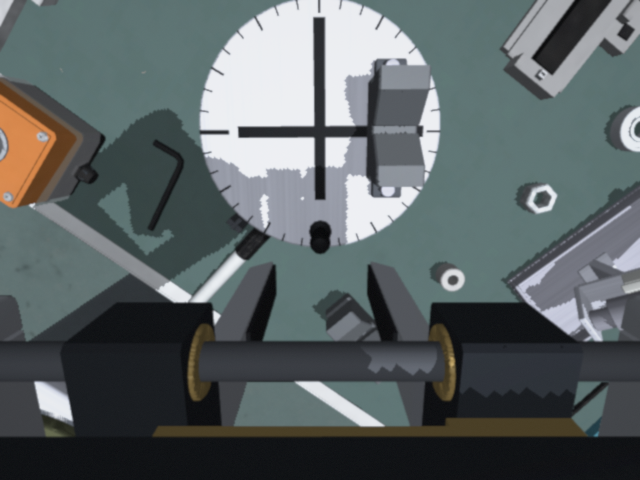

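Wrist view: plate centre (320,131), knob top (320,245), pointer (236,223), slot horizontal. The prediction agrees, so about +0.82 rad is needed. Descend and grip the knob.

{"name": "play_rows", "arguments": {
  "series": [
    [[0,0.05,-0.001],0,0.5],
    [[0,0.09,-0.001],0,0.5],
    [[0,0.095,-0.001],0,0.5],
    [[0,0.095,-0.001],0,0.5],
    [[0,0.095,-0.001],0,1],
    [[0,0.095,-0.001],0,1],
    [[0,0.095,-0.001],0,1],
    [[0,0.095,-0.001],0,1],
    [[0,0.095,-0.001],0,1],
    [[0,0.095,-0.001],0,1]
  ],
  "squeeze": 20
}}

```text
clock: 2.55
eef_pos: [459.9, -66.0, 56.0]
eef_rot: [-1.571, 0.001, -2.487]
wrist_force: [-2.1, 0.2, 7.2]
finger_gap: 14.6
```

```bash
python3 - <<'E'
from h import *
s=manip.read_state(); k=s["eef_pos"]; c=np.array([520,-17.8]); v=k[:2]-c; print(np.hypot(*v),np.arctan2(v[1],v[0]))
# centre along tool radius, keep knob
goto([(*(c+Ro.from_euler("z",a).as_matrix()[:2,:2]@v),k[2],s["eef_rot"][2]+a) for a in np.r_[.1:.83:.12]]) if 0 else goto([(*(c+Ro.from_euler("z",a).as_matrix()[:2,:2]@v),k[2],s["eef_rot"][2]+a) for a in(.12,.24,.36,.48,.6,.72,.82)])
E
```

```text
76.99676158531835 -2.4658499725648295
t 2.55 pos [459.9 -66.   56. ] yaw -2.487 F [-2.1  0.2  7.2] gap 14.6
[-0.0007, -0.0, 0.0092] -0.12
[-0.0026, -0.0, 0.0183] -0.24
[-0.0055, 0.0, 0.027] -0.36
[-0.0094, 0.0, 0.0354] -0.48
[-0.0143, 0.0, 0.0432] -0.6
[-0.0202, 0.0, 0.0504] -0.72
[-0.0256, 0.0, 0.0558] -0.82
```

{"name": "play_rows", "arguments": {
  "series": [
    [[-0.0005,0,0.009],-0.12,1],
    [[-0.002,0,0.018],-0.24,1],
    [[-0.005,0,0.027],-0.36,1],
    [[-0.009,0,0.035],-0.48,1],
    [[-0.014,0,0.043],-0.6,1],
    [[-0.0195,0,0.05],-0.72,1],
    [[-0.025,0,0.0555],-0.82,1],
    [[-0.025,0,0.0555],-0.82,1],
    [[-0.025,0,0.0555],-0.82,1],
    [[-0.025,0,0.0555],-0.82,1]
  ]
}}

```text
clock: 3.55
eef_pos: [513.4, -95.0, 56.1]
eef_rot: [-1.57, 0.0, -1.67]
wrist_force: [2.1, -5.0, -1.7]
finger_gap: 14.3
```

```bash
python3 - <<'E'
from h import *
im=manip.camera("wrist"); goto([]); c=cam("wrist"); print(proj("wrist",[[520,-18,46],[425,-8,46]],c))
cv2.imwrite("pics/w2.png",im[:,:,::-1])
print(c)
E
```

```text
t 3.6 pos [513.4 -95.1  56.1] yaw -1.67 F [ 2.4 -4.9 -2.5] gap 14.6
[[318.59225486 125.17739012]
 [126.20286453 124.04388138]]
(array([[367.36197022,   0.        , 321.27532619],
       [  0.        , 367.36197022, 232.69157793],
       [  0.        ,   0.        ,   1.        ]]), array([[ 0.99507586, -0.09910908,  0.0011925 ],
       [-0.09659998, -0.96704983,  0.23554844],
       [-0.02219178, -0.23450376, -0.97186188]]), array([-520.6121923 ,  -31.46230298,  234.66339501]))
```

View pics/w2.png

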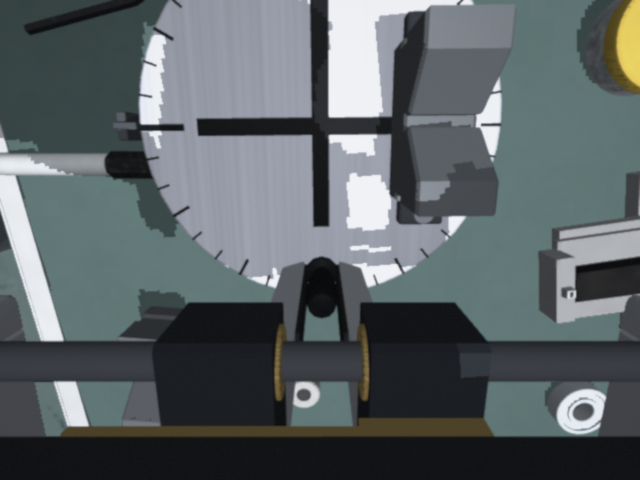

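Line at (165,128) meets the pointer (127,126): within about 0.01 rad. Release the knob, rise and move over the right-hand block.

{"name": "play_rows", "arguments": {
  "series": [
    [[0,0,0],0,0.7],
    [[0,0,0],0,0.65],
    [[0,0,0],0,0.65],
    [[0,-0.04,0],0,0.65],
    [[0,-0.08,0],0,0.65],
    [[0,-0.1,0],0,0.65],
    [[0,-0.1,0],0,0.4]
  ]
}}

```text
clock: 4.3
eef_pos: [514.4, -95.2, 159.0]
eef_rot: [-1.565, -0.0, -1.67]
wrist_force: [-0.3, -0.4, -0.6]
finger_gap: 37.9
```

```bash
python3 - <<'E'
from h import *
goto([(412,-367,160,-1.24)])
E
```

```text
t 4.3 pos [514.4 -95.2 159. ] yaw -1.67 F [-0.3 -0.4 -0.6] gap 37.9
[0.2806, -0.0013, -0.0749] -0.43
```

{"name": "play_rows", "arguments": {
  "series": [
    [[0.28,0,-0.075],-0.43,0.1],
    [[0.28,0,-0.075],-0.43,0.1],
    [[0.28,0,-0.075],-0.43,0.1],
    [[0.28,0,-0.075],-0.43,0.1],
    [[0.28,0,-0.075],-0.43,0.1],
    [[0.28,0,-0.075],-0.43,0.1],
    [[0.28,0,-0.075],-0.43,0.1],
    [[0.28,0,-0.075],-0.43,0.1],
    [[0.28,0,-0.075],-0.43,0.1]
  ]
}}

```text
clock: 5.2
eef_pos: [412.2, -365.3, 157.9]
eef_rot: [-1.566, -0.002, -1.24]
wrist_force: [-0.6, 0.4, -0.3]
finger_gap: 84.5
```

```bash
python3 - <<'E'
from h import *
im=manip.camera("wrist").copy()[:,:,::-1].copy(); goto([]); c=cam("wrist")
for h,x,y,t in((56,412,-367,.33),(70,415.7,-268.5,.08)):
    p=proj("wrist",block(x,y,t,h),c); print(p.round(0).tolist())
    q=p.astype(np.int32); cv2.polylines(im,[q[[6,5,12,13]],q[[2,3,10,9]],q[[4,11]]],True,(0,255,0),1)
cv2.imwrite("pics/w3.png",im)
E
```

```text
t 5.25 pos [ 412.5 -365.1  158.1] yaw -1.239 F [0.4 1.6 0.2] gap 84.1
[[303.0, 256.0], [302.0, 182.0], [299.0, 190.0], [299.0, 207.0], [301.0, 228.0], [300.0, 261.0], [300.0, 276.0], [334.0, 256.0], [335.0, 182.0], [338.0, 190.0], [338.0, 207.0], [336.0, 228.0], [337.0, 261.0], [337.0, 276.0]]
[[332.0, 153.0], [353.0, 72.0], [363.0, 52.0], [358.0, 72.0], [347.0, 108.0], [341.0, 137.0], [336.0, 155.0], [364.0, 161.0], [387.0, 81.0], [405.0, 64.0], [400.0, 84.0], [385.0, 118.0], [381.0, 148.0], [376.0, 166.0]]
```

View pics/w3.png

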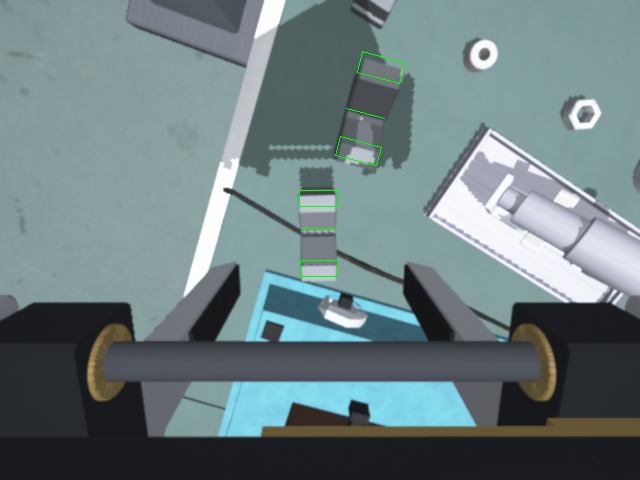

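Block spans u 300–336, v 190–279, within about 1–2 px of the model. Descend and grip.

{"name": "play_rows", "arguments": {
  "series": [
    [[0.002,0.05,-0.001],0,0.1],
    [[0.002,0.1,-0.001],0,0.1],
    [[0.002,0.14,-0.001],0,0.1],
    [[0.002,0.148,-0.001],0,0.1],
    [[0.002,0.148,-0.001],0,0.1],
    [[0.002,0.148,-0.001],0,0.8],
    [[0.002,0.148,-0.001],0,0.8],
    [[0.002,0.148,-0.001],0,0.8],
    [[0.002,0.148,-0.001],0,0.8],
    [[0.002,0.148,-0.001],0,0.8],
    [[0.002,0.148,-0.001],0,0.8],
    [[0.002,0.148,-0.001],0,0.8],
    [[0.002,0.148,-0.001],0,0.8]
  ],
  "squeeze": 35
}}

```text
clock: 6.55
eef_pos: [412.6, -367.4, 10.2]
eef_rot: [-1.567, -0.002, -1.239]
wrist_force: [-3.5, 0.0, 3.4]
finger_gap: 29.6
```

{"name": "play_rows", "arguments": {
  "series": [
    [[0,-0.03,0],0,0.8],
    [[0,-0.08,0],0,0.8],
    [[0,-0.12,0],0,0.8],
    [[0,-0.14,0],0,0.8],
    [[0,-0.14,0],0,0.8]
  ]
}}

```text
clock: 7.05
eef_pos: [412.7, -368.0, 152.5]
eef_rot: [-1.565, -0.005, -1.239]
wrist_force: [0.7, -0.3, -5.8]
finger_gap: 29.6
```

```bash
python3 - <<'E'
from h import *
t=-.09; c=np.array([520.8,-18.1]); m=c-50*np.array([np.cos(t),np.sin(t)]); print(m)
goto([(*m,150,t-np.pi/2),(*m,58,t-np.pi/2)])
E
```

```text
[471.00236335 -13.60607254]
t 7.05 pos [ 412.7 -368.   152.5] yaw -1.239 F [ 0.7 -0.3 -5.8] gap 29.6
[-0.3161, 0.0019, 0.1706] 0.422
[-0.3166, 0.0939, 0.17] 0.422
```

{"name": "play_rows", "arguments": {
  "series": [
    [[-0.316,0.002,0.1705],0.422,0.8],
    [[-0.316,0.002,0.1705],0.422,0.8],
    [[-0.316,0.002,0.1705],0.422,0.8],
    [[-0.316,0.002,0.1705],0.422,0.8],
    [[-0.316,0.002,0.1705],0.422,0.8],
    [[-0.316,0.002,0.1705],0.422,0.8],
    [[-0.316,0.002,0.1705],0.422,0.8],
    [[-0.316,0.002,0.1705],0.422,0.8],
    [[-0.316,0.002,0.1705],0.422,0.8],
    [[-0.316,0.002,0.1705],0.422,0.8],
    [[-0.316,0.002,0.1705],0.422,0.8],
    [[-0.316,0.002,0.1705],0.422,0.8]
  ]
}}

```text
clock: 8.25
eef_pos: [470.7, -14.7, 149.5]
eef_rot: [-1.564, -0.002, -1.662]
wrist_force: [-0.6, -0.4, -5.2]
finger_gap: 29.7
```

```bash
python3 - <<'E'
from h import *
im=manip.camera("wrist").copy()[:,:,::-1].copy(); s=manip.read_state(); c=cam("wrist")
t=-.09; ct=np.array([520.8,-18.1]); e=np.array([np.cos(t),np.sin(t)]); m=ct-50*e
goto([(*m,150,t-np.pi/2),(*m,58,t-np.pi/2)])
p=proj("wrist",block(*(ct+50*e),t,56,46),c).astype(int); g=s["eef_pos"]
q=proj("wrist",block(g[0],g[1],s["eef_rot"][2]+np.pi/2,56,g[2]-10),c).astype(int)
for r in(p,q): cv2.polylines(im,[r[[6,5,12,13]],r[[2,3,10,9]],r[[4,11]]],True,(0,255,0),1)
n=lambda x,y:[*(ct+x*e+y*np.array([-e[1],e[0]])),46]
a=proj("wrist",[n(-60,0),n(60,0),n(0,-45),n(0,45),n(-88,0),n(-70,0)],c).astype(int)
for i in(0,2,4): cv2.line(im,a[i].tolist(),a[i+1].tolist(),(0,0,255),1)
cv2.imwrite("pics/w4.png",im)
E
```

```text
t 8.3 pos [470.8 -14.6 149.6] yaw -1.662 F [ 0.3 -0.7 -5. ] gap 29.8
[-0.001, -0.0004, 0.0001] -0.002
[-0.0012, 0.0916, -0.0006] -0.002
```

View pics/w4.png

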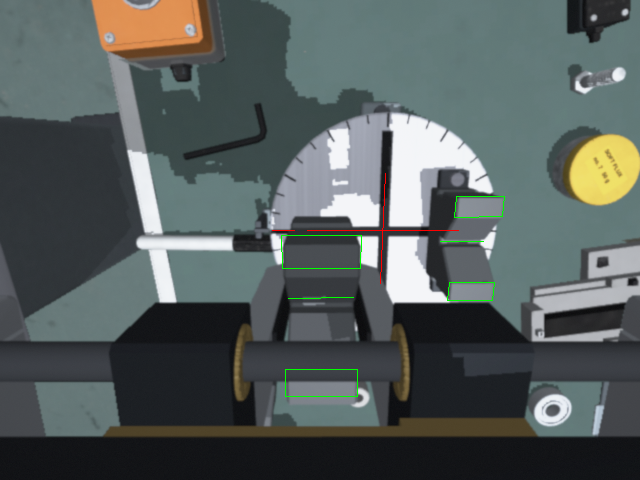

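Overlays match: slot centre (387,230) vs predicted (385,230), and the bolted vee agrees. The held block sits roughly 1 mm toward −y in the grip, which I correct while lowering.

{"name": "play_rows", "arguments": {
  "series": [
    [[-0.002,0.03,0.0005],0,0.8],
    [[-0.002,0.06,0.0005],0,0.8],
    [[-0.002,0.08,0.0005],0,0.8],
    [[-0.002,0.088,0.0005],0,0.8],
    [[-0.002,0.091,0.0005],0,0.8],
    [[-0.002,0.093,0.0005],0,0.8],
    [[-0.002,0.0935,0.0005],0,0.8],
    [[-0.002,0.0935,0.0005],0,0.8]
  ]
}}

```text
clock: 9.1
eef_pos: [472.5, -13.0, 56.8]
eef_rot: [-1.562, -0.002, -1.662]
wrist_force: [0.3, -0.8, -4.6]
finger_gap: 29.8
```

{"name": "play_rows", "arguments": {
  "series": [
    [[0,0.0005,-0.001],0,0.8],
    [[0,0.001,-0.001],0,0.8],
    [[0,0.001,-0.001],0,0.8]
  ]
}}

```text
clock: 9.4
eef_pos: [471.7, -12.9, 56.2]
eef_rot: [-1.562, -0.002, -1.662]
wrist_force: [-2.6, 0.2, 1.6]
finger_gap: 29.8
```

Contact. Release and rise.

{"name": "play_rows", "arguments": {
  "series": [
    [[0,0,0],0,0.6],
    [[0,0,0],0,0.55],
    [[0,0,0],0,0.53],
    [[0,0,0],0,0.53],
    [[0,-0.03,0],0,0.53],
    [[0,-0.07,0],0,0.53],
    [[0,-0.12,0],0,0.53],
    [[0,-0.16,0],0,0.5],
    [[0,-0.16,0],0,0.4]
  ]
}}

```text
clock: 10.3
eef_pos: [472.1, -12.5, 221.4]
eef_rot: [-1.553, -0.002, -1.662]
wrist_force: [-0.4, 0.5, -1.0]
finger_gap: 52.0
```

```bash
python3 - <<'E'
from h import *
# spindle from top/side (c0/c1 and full-view) picks: middle body corner points -> ends
C=lambda p:np.array(p)/2.5+[220,130]
# side: middle section axis ends approx; spindle low end tip & high end tip
print("hi end",tri([("top",(406.5,170.5)),("side",C((222,18)))]), "lo end",tri([("top",(391,244)),("side",C((333,176)))]))
print("mid",tri([("top",(399,209)),("side",C((281,99)))]))
goto([(600,-300,215,-.2)])
E
```

```text
hi end [ 672.52879536 -317.67210172  143.39638453] lo end [ 543.68991587 -292.67611058   53.60369083]
mid [ 607.1113302  -307.06843809   95.67934643]
t 10.3 pos [472.1 -12.5 221.4] yaw -1.662 F [-0.4  0.5 -1. ] gap 52.0
[0.2746, 0.0099, 0.1535] -1.462
```

{"name": "play_rows", "arguments": {
  "series": [
    [[0.279,0.01,0.16],-1.47,0.2],
    [[0.279,0.01,0.16],-1.47,0.2],
    [[0.279,0.01,0.16],-1.47,0.2],
    [[0.279,0.01,0.16],-1.47,0.2],
    [[0.279,0.01,0.16],-1.47,0.2],
    [[0.279,0.01,0.16],-1.47,0.2],
    [[0.279,0.01,0.16],-1.47,0.2],
    [[0.279,0.01,0.16],-1.47,0.2],
    [[0.279,0.01,0.16],-1.47,0.2],
    [[0.279,0.01,0.16],-1.47,0.2],
    [[0.279,0.01,0.16],-1.47,0.2],
    [[0.279,0.01,0.16],-1.47,0.2],
    [[0.279,0.01,0.16],-1.47,0.2],
    [[0.279,0.01,0.16],-1.47,0.2],
    [[0.279,0.01,0.16],-1.47,0.2]
  ]
}}

```text
clock: 11.8
eef_pos: [606.1, -304.9, 215.0]
eef_rot: [-1.571, -0.018, -0.193]
wrist_force: [-0.0, 0.3, 1.1]
finger_gap: 75.3
```

```bash
cat >> h.py <<'E'
def spindle(cx,cy,cz,a,tilt):
    u=np.array([np.cos(a)*np.cos(tilt),np.sin(a)*np.cos(tilt),np.sin(tilt)]); v=np.array([-np.sin(a),np.cos(a),0]); w=np.cross(u,v); c=np.array([cx,cy,cz]); out=[]
    for x,r in((-85,8.5),(-70,14),(-26,18),(26,18),(70,14),(85,8.5)):
        th=np.linspace(0,2*np.pi,24); out.append(c+x*u+r*(np.cos(th)[:,None]*v+np.sin(th)[:,None]*w))
    return out
E
python3 - <<'E'
from h import *
im=manip.camera("wrist").copy()[:,:,::-1].copy(); c=cam("wrist"); cv2.imwrite("pics/w5raw.png",im)
goto([]); print(manip.read_state()["joints"].round(2))
for r in spindle(608,-305.5,95,-.192,np.radians(32)): cv2.polylines(im,[proj("wrist",r,c).astype(int).astype(np.int32)],True,(0,255,0),1)
a=np.hstack([im[100:400,170:470]]); cv2.imwrite("pics/w5.png",cv2.resize(im[60:360,170:470],None,fx=2,fy=2))
E
```

```text
t 11.85 pos [ 606.1 -305.   215. ] yaw -0.193 F [-0.1 -0.1  0.3] gap 74.9
[-0.52  0.58  1.1   0.01  1.44 -1.9 ]
```

View pics/w5.png

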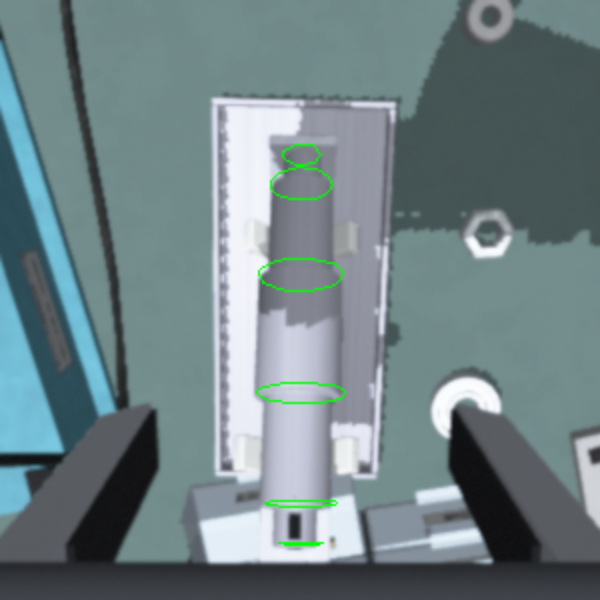

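Overlay fits within about 1 mm; middle around (300,330) zoomed, axis yaw about −0.21. Descend, grip and lift.

{"name": "play_rows", "arguments": {
  "series": [
    [[0,0.05,0],0.018,0.3],
    [[0,0.09,0],0.018,0.3],
    [[0,0.12,0],0.018,0.3],
    [[0,0.136,0],0.018,0.3],
    [[0,0.136,0],0.018,0.3],
    [[0,0.136,0],0.018,0.3],
    [[0,0.136,0],0.018,0.7],
    [[0,0.136,0],0.018,0.7],
    [[0,0.136,0],0.018,0.7],
    [[0,0.136,0],0.018,0.7],
    [[0,0.136,0],0.018,0.7],
    [[0,0.136,0],0.018,0.7],
    [[0,0.136,0],0.018,0.7],
    [[0,0.136,0],0.018,0.7]
  ],
  "squeeze": 25
}}

```text
clock: 13.25
eef_pos: [608.2, -307.3, 79.8]
eef_rot: [-1.574, -0.019, -0.212]
wrist_force: [-3.5, -8.5, 3.1]
finger_gap: 35.6
```

{"name": "play_rows", "arguments": {
  "series": [
    [[0,-0.01,0],0,0.7],
    [[0,-0.03,0],0,0.7],
    [[0,-0.06,0],0,0.7],
    [[0,-0.1,0],0,0.7],
    [[0,-0.13,0],0,0.7],
    [[0,-0.14,0],0,0.7],
    [[0,-0.14,0],0,0.7]
  ]
}}

```text
clock: 13.95
eef_pos: [605.8, -306.3, 220.6]
eef_rot: [-1.574, -0.021, -0.212]
wrist_force: [-0.1, -0.0, -5.4]
finger_gap: 35.6
```

```bash
python3 - <<'E'
from h import *
t=-.09; c=np.array([521,-18.1])
goto([(*c,220,t+np.pi-.001),(*c,220,t)])
from h import *
im=manip.camera("side"); cv2.imwrite("pics/s6.png",im[:,:,::-1])
im=manip.camera("wrist"); cv2.imwrite("pics/w6.png",im[:,:,::-1]); 
E
```

```text
t 13.95 pos [ 605.8 -306.3  220.6] yaw -0.212 F [-0.1 -0.  -5.4] gap 35.6
[-0.1435, -0.0033, 0.2639] 3.021
[-0.1435, -0.0033, 0.2639] -0.122
```

Weight shows (5.4 N). Swing over the plate with the half turn, so the low end faces the bolted block.

{"name": "play_rows", "arguments": {
  "series": [
    [[-0.03,0,0.05],0.14,0.7],
    [[-0.05,0,0.1],0.28,0.7],
    [[-0.08,0,0.15],0.42,0.7],
    [[-0.11,0,0.2],0.56,0.7],
    [[-0.13,0,0.24],0.7,0.7],
    [[-0.143,-0.003,0.264],0.84,0.7],
    [[-0.143,-0.003,0.264],0.98,0.7],
    [[-0.143,-0.003,0.264],1.12,0.7],
    [[-0.143,-0.003,0.264],1.26,0.7],
    [[-0.143,-0.003,0.264],1.4,0.7],
    [[-0.143,-0.003,0.264],1.54,0.7],
    [[-0.143,-0.003,0.264],1.68,0.7],
    [[-0.143,-0.003,0.264],1.82,0.7],
    [[-0.143,-0.003,0.264],1.96,0.7],
    [[-0.143,-0.003,0.264],2.1,0.7],
    [[-0.143,-0.003,0.264],2.24,0.7],
    [[-0.143,-0.003,0.264],2.38,0.7],
    [[-0.143,-0.003,0.264],2.52,0.7],
    [[-0.143,-0.003,0.264],2.66,0.7],
    [[-0.143,-0.003,0.264],2.8,0.7]
  ]
}}

```text
clock: 16.05
eef_pos: [520.1, -17.7, 215.7]
eef_rot: [-1.564, 0.012, -3.018]
wrist_force: [0.8, 0.3, -4.1]
finger_gap: 35.5
```

```bash
python3 - <<'E'
from h import *
t=-.09; c=np.array([521,-18.1])
goto([(*c,z,t+np.pi) for z in(160,120,81)]); print(manip.read_state()["joints"].round(2),manip.read_state()["eef_rot"].round(3))
E
```

```text
t 16.05 pos [520.1 -17.7 215.7] yaw -3.018 F [ 0.8  0.3 -4.1] gap 35.5
[-0.0002, 0.0557, 0.0001] 0.214
[0.0003, 0.0957, -0.0001] 0.214
[0.0008, 0.1347, -0.0004] 0.214
[-0.1   0.22  1.6  -0.    1.31  1.35] [-1.564  0.012 -3.018]
```

{"name": "play_rows", "arguments": {
  "series": [
    [[0,0.02,0],0.1,0.7],
    [[0,0.05,0],0.214,0.7],
    [[0,0.065,0],0.214,0.7],
    [[0,0.065,0],0.214,0.7],
    [[0,0.065,0],0.214,0.7]
  ]
}}

```text
clock: 16.55
eef_pos: [520.7, -18.0, 150.2]
eef_rot: [-1.567, 0.011, 3.052]
wrist_force: [-0.0, -0.4, -4.4]
finger_gap: 35.5
```

```bash
python3 - <<'E'
from h import *
S={n:manip.camera(n).copy()[:,:,::-1].copy() for n in("side","wrist","top")}
t=-.09; ct=np.array([521,-18.1]); e=np.array([np.cos(t),np.sin(t)])
goto([(*ct,120,t+np.pi)]); g=manip.read_state()["eef_pos"]
for n,im in S.items():
    cv2.imwrite(f"pics/{n}7.png",im)
    for s in(-1,1):
        p=proj(n,block(*(ct+s*50*e),t,56,46)).astype(np.int32)
        cv2.polylines(im,[p[:7],p[7:]],True,(0,255,0),1); cv2.line(im,p[4].tolist(),p[11].tolist(),(0,255,0),1)
    if n!="wrist":
      for r in spindle(g[0],g[1],g[2]+15,manip.read_state()["eef_rot"][2],np.radians(32))[::5]: cv2.polylines(im,[proj(n,r).astype(np.int32)],True,(0,0,255),1)
a=cv2.resize(S["side"][190:365,210:360],(400,467)); b=cv2.resize(S["top"][200:310,205:320],(400,383))
w=cv2.resize(S["wrist"],(400,300))
cv2.imwrite("pics/m7.png",np.hstack([np.vstack([a,np.zeros((133,400,3),np.uint8)]),np.vstack([w,cv2.resize(b,(400,300))])]))
E
```

```text
t 16.7 pos [521.3 -18.1 151.5] yaw 3.052 F [ 0.4  0.1 -5.4] gap 35.2
[0.0007, 0.0315, -0.0001] 0.0
```

View pics/m7.png

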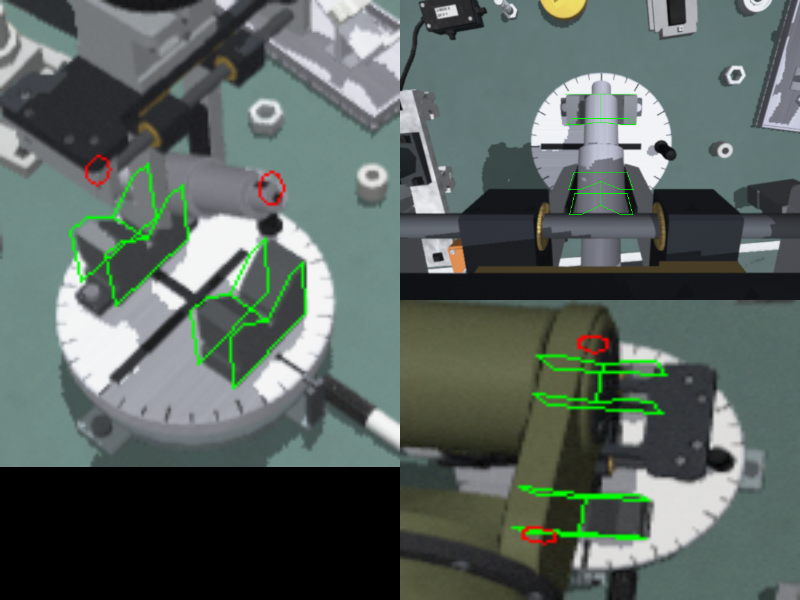

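Side panel: both blocks match the predicted outlines; the spindle's high end, near (271,189), matches a 32° tilt with the low end over the bolted block. Lower in steps, watching force.

{"name": "play_rows", "arguments": {
  "series": [
    [[0,0.01,0],0,0.7],
    [[0,0.018,0],0,0.7],
    [[0,0.021,0],0,0.7],
    [[0,0.024,0],0,0.7],
    [[0,0.027,0],0,0.7],
    [[0,0.03,0],0,0.7],
    [[0,0.033,0],0,0.7]
  ],
  "squeeze": 16
}}

```text
clock: 17.4
eef_pos: [521.8, -18.3, 118.3]
eef_rot: [-1.567, 0.014, 3.052]
wrist_force: [-1.5, -1.0, -2.9]
finger_gap: 35.4
```

{"name": "play_rows", "arguments": {
  "series": [
    [[0,0.003,0],0,0.7],
    [[0,0.005,0],0,0.7],
    [[0,0.008,0],0,0.7],
    [[0,0.01,0],0,0.7],
    [[0,0.012,0],0,0.7]
  ]
}}

```text
clock: 17.9
eef_pos: [521.9, -18.3, 106.2]
eef_rot: [-1.567, 0.014, 3.052]
wrist_force: [-3.3, -1.8, -2.5]
finger_gap: 35.3
```

{"name": "play_rows", "arguments": {
  "series": [
    [[0,0.003,0],0,0.7],
    [[0,0.005,0],0,0.7],
    [[0,0.008,0],0,0.7],
    [[0,0.01,0],0,0.7],
    [[0,0.013,0],0,0.7],
    [[0,0.015,0],0,0.7]
  ]
}}

```text
clock: 18.5
eef_pos: [522.1, -18.4, 90.8]
eef_rot: [-1.567, 0.014, 3.052]
wrist_force: [-0.7, -0.2, -2.7]
finger_gap: 35.4
```

{"name": "play_rows", "arguments": {
  "series": [
    [[0,0.002,0],0,0.7],
    [[0,0.003,0],0,0.7],
    [[0,0.004,0],0,0.7],
    [[0,0.005,0],0,0.7],
    [[0,0.005,0],0,0.7]
  ]
}}

```text
clock: 19.0
eef_pos: [523.0, -19.2, 87.7]
eef_rot: [-1.566, 0.017, 3.052]
wrist_force: [-7.5, -5.8, 15.5]
finger_gap: 35.3
```

```bash
python3 - <<'E'
from h import *
S={n:manip.camera(n).copy()[:,:,::-1].copy() for n in("side","wrist")}
goto([]); print(manip.read_state()["moment"])
t=-.09; ct=np.array([521,-18.1]); e=np.array([np.cos(t),np.sin(t)])
for n,im in S.items():
    cv2.imwrite(f"pics/{n}8.png",im)
    for r in spindle(*ct,99.8,t,0)[:]: cv2.polylines(im,[proj(n,r).astype(np.int32)],True,(0,0,255),1)
cv2.imwrite("pics/m8.png",np.hstack([cv2.resize(S["side"][200:350,220:360],(400,430)),cv2.resize(S["wrist"][60:360,180:459],(400,430))]))
E
```

```text
t 19.1 pos [523.  -19.2  87.6] yaw 3.052 F [-7.6 -5.9 15.6] gap 35.5
[-1.01488932  1.32245245 -0.02413767]
```

{"name": "play_rows", "arguments": {
  "series": [
    [[0,0,0],0,0.7],
    [[0,0,0],0,0.7],
    [[0,0,0],0,0.7],
    [[0,0,0],0,0.61],
    [[0,0,0],0,0.61],
    [[0,0,0],0,0.58],
    [[0,0,0],0,0.58],
    [[0,0,0],0,0.55],
    [[0,0,0],0,0.55],
    [[0,0,0],0,0.55]
  ],
  "squeeze": 4
}}

```text
clock: 20.1
eef_pos: [523.0, -19.2, 87.7]
eef_rot: [-1.566, 0.017, 3.052]
wrist_force: [-0.4, 0.6, 0.3]
finger_gap: 42.3
```

{"name": "play_rows", "arguments": {
  "series": [
    [[0,0,0],0,0.48],
    [[0,0,0],0,0.48],
    [[0,-0.03,0],0,0.48],
    [[0,-0.07,0],0,0.48],
    [[0,-0.12,0],0,0.48],
    [[0,-0.16,0],0,0.48],
    [[0.05,-0.16,0],0,0.48],
    [[0.1,-0.16,0],0,0.48],
    [[0.12,-0.16,0],0,0.48],
    [[0.12,-0.16,0],0,0.48],
    [[0.12,-0.16,0],0,0.48]
  ]
}}

```text
clock: 21.2
eef_pos: [401.3, -7.4, 246.0]
eef_rot: [-1.566, 0.018, 3.052]
wrist_force: [-0.5, -0.2, 0.3]
finger_gap: 48.8
```

```bash
python3 - <<'E'
from h import *
S={n:manip.camera(n).copy()[:,:,::-1].copy() for n in("side","wrist")}
goto([])
t=-.09; ct=np.array([521,-18.1]); e=np.array([np.cos(t),np.sin(t)])
for n,im in S.items():
    cv2.imwrite(f"pics/{n}9.png",im); R=spindle(*ct,99.8,t,0)
    for r in R: cv2.polylines(im,[proj(n,r).astype(np.int32)],True,(0,0,255),1)
    p=proj(n,block(*(ct-50*e),t,56,46)).astype(np.int32); cv2.polylines(im,[p[:7],p[7:]],True,(0,255,0),1)
    print(proj(n,[[*ct,99.8],[*(ct-98*e),46]]))
u,v=proj("wrist",[[*ct,80]])[0].astype(int); u=min(max(u,150),490); v=min(max(v,150),330)
cv2.imwrite("pics/m9.png",np.hstack([cv2.resize(S["side"][200:360,210:360],(400,427)),cv2.resize(S["wrist"][v-150:v+150,u-140:u+140],(400,427))]))
E
```

```text
t 21.3 pos [401.6  -7.5 245.6] yaw 3.052 F [0.9 0.1 0.3] gap 48.7
[[279.96376227 283.01252016]
 [326.80275432 332.13616775]]
[[320.74367035  83.1484971 ]
 [320.64298262 193.0047807 ]]
```

View pics/m9.png

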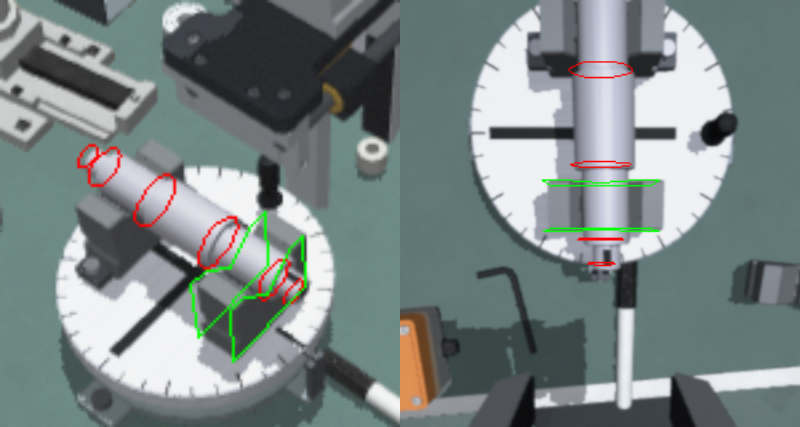

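```bash
python3 - <<'E'
from h import *
im=cv2.cvtColor(cv2.imread("pics/wrist9.png"),cv2.COLOR_BGR2GRAY); t=-.09; ct=np.array([521,-18.1]); e=np.array([np.cos(t),np.sin(t)]); f=np.array([-e[1],e[0]])
xs=np.arange(-96,45,2)
for lat,z in((15.6,99.8),(-15.6,99.8),(0,113.8)):
    p=proj("wrist",[[*(ct+x*e+lat*f),z] for x in xs]).astype(np.float32)
    print(lat,[f"{x}:{g}" for x,g in zip(xs,cv2.remap(im,p[:,0].reshape(1,-1),p[:,1].reshape(1,-1),1)[0])if x<-15 or x>15])
E
```

```text
15.6 ['-96:108', '-94:104', '-92:76', '-90:68', '-88:67', '-86:68', '-84:85', '-82:139', '-80:154', '-78:156', '-76:159', '-74:162', '-72:160', '-70:159', '-68:161', '-66:155', '-64:112', '-62:100', '-60:103', '-58:103', '-56:102', '-54:103', '-52:102', '-50:103', '-48:103', '-46:102', '-44:102', '-42:103', '-40:102', '-38:103', '-36:102', '-34:142', '-32:156', '-30:157', '-28:117', '-26:114', '-24:115', '-22:117', '-20:113', '-18:111', '-16:113', '16:104', '18:105', '20:106', '22:105', '24:91', '26:41', '28:36', '30:36', '32:38', '34:66', '36:91', '38:93', '40:91', '42:78', '44:94']
-15.6 ['-96:40', '-94:42', '-92:52', '-90:39', '-88:41', '-86:44', '-84:101', '-82:223', '-80:241', '-78:242', '-76:242', '-74:238', '-72:174', '-70:142', '-68:139', '-66:138', '-64:133', '-62:132', '-60:131', '-58:132', '-56:130', '-54:129', '-52:128', '-50:127', '-48:127', '-46:126', '-44:125', '-42:124', '-40:125', '-38:121', '-36:124', '-34:161', '-32:174', '-30:162', '-28:88', '-26:156', '-24:165', '-22:165', '-20:165', '-18:165', '-16:165', '16:161', '18:160', '20:159', '22:160', '24:159', '26:114', '28:51', '30:51', '32:51', '34:72', '36:91', '38:89', '40:90', '42:91', '44:91']
0 ['-96:115', '-94:114', '-92:105', '-90:101', '-88:97', '-86:173', '-84:170', '-82:164', '-80:164', '-78:162', '-76:162', '-74:178', '-72:178', '-70:203', '-68:205', '-66:204', '-64:204', '-62:205', '-60:205', '-58:206', '-56:206', '-54:206', '-52:206', '-50:206', '-48:206', '-46:207', '-44:208', '-42:208', '-40:208', '-38:209', '-36:209', '-34:209', '-32:209', '-30:199', '-28:163', '-26:219', '-24:219', '-22:220', '-20:220', '-18:220', '-16:219', '16:217', '18:217', '20:217', '22:217', '24:211', '26:218', '28:217', '30:217', '32:216', '34:216', '36:215', '38:215', '40:215', '42:214', '44:214']
```

```bash
python3 -c "
from cell import manip
print(manip.read_state()['clock'],manip.sign_off())"
```

```text
the job is handed in; nothing more can be done
21.3 None
```

I did all three parts of the job and handed it in at 21.3 s of the 67 s allowed. No check failed; sign-off gives no verdict.

**What I did**
- **Plate:** I turned it about +0.82 rad by the knob until the rim line met the pointer.
- **Block:** The matching 56 mm block was the rightmost of the three loose ones. I confirmed this by overlaying block outlines on the side camera picture, then stood it at the mirror position.
- **Spindle:** I lifted it off the rack and turned it half round so its low end faced the bolted block. I lowered it slowly, so that block levelled it as it turned in the fingers, and then let go. The peak contact force was about 16 N.

**What the last checks showed**
- **Plate:** The line and pointer agreed to about 0.01 rad after turning. The slot direction had not changed in the last picture, but by then the spindle end covered the line.
- **Block:** It stood about 1.5 mm sideways of the slot and almost exactly at its place lengthwise.
- **Spindle:** It lay in both vees with its middle between the blocks. It was about 1.5 mm off centre lengthwise by the wrist camera, or up to about 5 mm judging by eye from the side picture. Both are inside the 11 mm limit.
- **Arm:** It was clear of everything, with no force on the wrist.

**Not measured directly**
- I judged level and axis height only by how well the outline fitted the camera pictures.
- While seating the spindle, the downward push stopped with the gripper about 3 mm higher than I expected. I took this as the spindle having slid in the pads, and the last picture agreed.
- I did not measure the other two V-blocks or the small parts afterwards, but no planned move touched them.

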